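# Trim the load rheostat to its set-point clip with the plastic tuning tool

### The job

Trim the battery load board for the next pack: take the plastic tuning tool from the rack, lower its blade into the slot of the rheostat's hub and turn it until the wiper arm points at the set-point clip on the ring's rim. Then lift the tool out and hang it back upright in the wide slot of the rack. Keep the gripper off the board, and leave the clip, the battery pack, the multimeter and the felt marker where they are.

Things in the scene. Friction and masses are not known exactly. Their poses are not given: they have to be found in the camera images.
- load_board: Battery load board, fixed to the bench: dark brown plate 140 (x) x 200 (y) mm on feet, top face 14 mm above the bench, with a ring rheostat (wire-wound ring, 109 mm outside, 83 mm inside, top 39 mm above the bench), two binding posts up to 42 mm and a pale resistor. Origin: on the bench under the plate's centre; the ring's upright axis stands at x = 0, y = +34 mm.
- hub_slot (a point): Rheostat's slotted hub, pale ceramic, 26 mm across, on the ring's axis, turning with the wiper. The point is the centre of the slot's mouth, in the hub's flat top, 53 mm above the bench; x points along the slot and along the wiper arm towards its tip. The slot crosses the whole hub: 11 mm deep (floor 42 mm above the bench), 5 mm wide in its lower half, flared to about 11.5 mm at the mouth.
- wiper (a joint): Angle of hub and wiper arm, rad, anticlockwise seen from above; 0 when the arm points along the board's +x; stops at -2.3 and 2.3. It stays where it is left; friction torque 0.06 N m. The flat steel arm with a pointed end sweeps over the top of the ring.
- clip (a joint): Angle of the set-point clip, same axis, zero and sense as wiper: the wiper points at the clip when both read the same. At the start the clip lies 0.7 to 1.4 rad anticlockwise of the wiper. Held stiffly.
- set_mark (a point): Set-point clip: small aluminium clip 12 mm wide on the outer rim of the ring with a bent-up tab that reaches 55 mm above the bench, 67 mm from the axis. The point is on its top, 59 mm from the axis, 41.5 mm above the bench. x points outward from the axis.
- pointer_tip (a point): Pointed end of the wiper arm, 55.5 mm from the ring's axis, 41.5 mm above the bench. x points outward along the arm.
- tool_grip (a point): Off-white plastic tuning tool, 155 mm long, 45 g, hanging upright in the rack, blade down. The point is the centre of its flat paddle handle: 24 mm wide along x, 14 mm thick along y (grip it across this), 55 mm high along z, which points away from the blade. Below the handle a flange 27 mm in diameter, 5 mm thick, underside 32.5 mm below the point; then a round shaft, 10 mm in diameter.
- tool_tip (a point): End of the tool's flat blade, 127.5 mm below tool_grip on the tool's axis. The blade lies in the plane of the paddle: 14 mm wide along x, 3 mm thick along y, 12.5 mm long, the last 2 mm thinned to 1.6 mm. Seated on the slot's floor it has about 0.14 rad of play either way in the slot.
- rack: Grey folded sheet-metal tool rack, fixed to the bench, 90 (x) x 140 (y) mm, origin on the bench. Base plate 4 mm thick, upright back at +x, and a 4 mm shelf with its top 110 mm above the bench, reaching from x = -30 to +43 mm, with three slots open to -x: a wide one (15 mm) at y = -40 mm and two narrow ones at y = +8 and +45 mm. A round screwdriver stands fixed in the last, up to z = 201 mm.
- wide_slot (a point): Tool's place in the rack's wide slot, on the top of the shelf, 26 mm in from the front edge; the slot ends 7.5 mm further in. Axes as the rack's: the slot opens to -x. The tool hangs by its flange on the shelf, blade end 95 mm below this point, paddle across the slot within 0.2 rad; it can be lifted straight out or, raised a little, drawn out at the front.
- battery: Black battery pack, 46 x 130 x 19 mm, loose on the bench beyond the board. Origin: centre of its underside.
- meter: Green multimeter lying on its back, 157 x 80 x 45 mm, loose on the bench between board and rack, further back. Origin: centre of its underside.
- felt_marker: Black felt marker, 16 x 124 x 15 mm, lying loose on the bench nearer to the robot. Origin: centre of its underside.
There are look-alikes about, which are no part of the job. What is shaped like the part that bears tool_grip but orange is not meant.

How it is judged:
By the outcome, as a careful person would: the job done as asked, in the order asked, and still so for the second after the job is handed in, with the robot touching nothing.
It also fails if it takes over 61 s, if anything falls off the work surface, if the arm or the gripper's body presses on something with over 40 N, if the wrist force passes 120 N, or if a joint passes its speed limit or range.

### The arm

A 6-joint arm with a two-finger parallel gripper is mounted at the origin on a cart in front of the work surface, level with it; the furniture and walls round the work are solid. World frame = base frame: x ahead of the robot, y to its left, z up, the work surface at z = 0. Lengths are in m, angles in rad, forces in N, time in s.
With the tool pointing down it reaches from about 0.15 to 0.775 m from the base axis. Payload 6.1 kg.
Tool frame: the origin (TCP) lies at the very end of the fingers, on their centre line; the grasp point (between the pads) lies 19 mm behind it (tcp_to_grasp is the distance from the TCP to the grasp point, in m); z points along the fingers, y is the line along which they close (so a half turn about z gives the same grasp; the last joint's range is limited). The gripper opens to 85 mm and grips with 20 to 120 N. Pads are 22 mm wide; open, the fingers measure 114 mm over their backs; the gripper's body (76 mm by 85 mm) begins 54 mm behind the grasp point. The pads swing forward as they close: fully open they stand 13 mm farther back than shut.
Start: joints at [-1.215, 0.126, -0.04, 1.405, 0, 1.571], TCP at [0.183, -0.492, 0.209] pointing down, gripper open.
Joint ranges: [-2.72, 2.72], [-0.95, 1.95], [-1.27, 1.35], [-1.78, 2.02], [-1.46, 1.47], [-3.14, 3.14]. Speed limits (rad/s): [2.39, 2.39, 3.01, 3.14, 3.14, 3.14].

### API

Orientations are given as a unit quaternion [x, y, z, w].
In Python, from bench import read_state, read_camera, calibration, finish_job, tcp_to_grasp gives the robot as it stands.
- The arm moves only by the tool jog_arm, never from a script. Its argument "steps" is text: rows parted by semicolons, each of 7 numbers parted by spaces: the finger opening in mm, from 0 to 85.4, then the shift along the tool's x, y, z scaled (see below), then the turn, a rotation vector about the tool's x, y, z scaled (see below). A call has 1 to 5 rows; each row is the pose to reach, as a shift and turn from the pose commanded when the call began, along the tool's axes at that moment; what a row does not reach only later rows make up. The controller multiplies each number of a shift by 0.4 m and each number of a turn by 0.5 rad. A row lasts 1/10 s, in which the tool goes at most 50 mm and 8.59 degrees, less where a joint would pass 70% of its speed; a pose out of reach is approached as far as the arm can. A call with a number of a shift or a turn outside -1 to 1 is refused whole. A call with a gripper value outside its range is refused whole. The fingers move at their own pace and stop on an object; "grip_force" is the grip in N (left out, the last holds). Time passes only in rows, so rows that repeat a pose let the fingers close. It gives the time, the measured TCP pose, the force, the opening and the grip force at its end, in the units of the state.
- read_state(): the state, without advancing time (a new reading comes with each control period).
- read_camera(name): name is "scene" or "top" or "wrist"; returns (picture, depth): 420x560x3 uint8, red, green, blue; 420x560 float32, m along the optical axis (not along the pixel's ray), 0 where there is no reading.
- calibration(name): a dict with "fx", "fy", "cx", "cy" (pixels), "R" (3x3) and "t" (3): a world point X has camera coordinates R X + t; the wrist camera has in their place "hand_eye" (4x4, takes a point from camera to tool coordinates, whose origin is the TCP and whose axes are the flange's). Camera axes: x right, y down, z forward; pixel columns grow to the right and rows downward; lengths in m; the calibration is good to about 2 mm. A picture is of the moment at which its call begins: read the wrist's pose just before it. calibration takes no time and is no camera call.
- finish_job(): hands the job in; it is judged then, once.
The state is a dict: "t": time; "joint_pos": joint angles; "dq": joint speeds; "tau": joint torques, N m; "ee_pos": TCP position; "ee_rot": TCP orientation; "wrist_force": force on the tool from outside, world axes, zero at the start; "wrist_torque": the same for the moment, N m; "grip_width": finger opening in m; "gripper_force": force on a finger pad.
Only numpy, scipy, OpenCV 4.12 (cv2) and the standard library are available. Lean on these libraries where they do the work, as an engineer would, in place of code of your own. Each camera call takes 0.05 s, during which the arm holds its last target. There are 200 camera calls.

## Working session

There is one attempt and no reset: what is moved stays moved. The work goes in short steps, Python scripts to look and compute and a tool call to move; the robot and the scene stay as the last step left them, time stands still between calls to the robot, and variables do not carry over. Pictures are saved under pics/ and viewed, at most 10 in all, crops included, and the job is handed in when it is done.

Besides the shell and the picture viewer there is one more tool, called after "Call:" as name(argument=value, ...) on one line, values as JSON. jog_arm: Moves the arm, as the interface text tells. Shifts and turns lie within -1 to 1; 1 stands for 0.4 m of shift or 0.5 rad of turn. Its arguments: {"type":"object","properties":{"steps":{"type":"string"},"grip_force":{"type":"number"}},"required":["steps"]}

```bash
mkdir -p pics; ls; python3 - <<'E'
from bench import *
import cv2,numpy as np
s=read_state();print(s['t'],s['ee_pos'],s['ee_rot'],s['grip_width'],tcp_to_grasp)
for n in ("scene","top"):
    im,d=read_camera(n);np.savez(f'{n}0.npz',im=im,d=d)
    cv2.imwrite(f'pics/{n}0.png',im[:,:,::-1]); c=calibration(n); print(n,c)
print(calibration("wrist"))
E
```

```text
pics
0.0 [ 0.18270805 -0.49170783  0.20841415] [ 9.84219501e-01  1.76950096e-01 -1.29354049e-04 -7.87910323e-04] 0.08542319227814114 0.0187
scene {'fx': 397.4172374658094, 'fy': 397.4172374658094, 'cx': 277.70143848131886, 'cy': 206.97248077392416, 'R': array([[-0.83231451, -0.55391883, -0.02065137],
       [-0.31919231,  0.50940973, -0.79913578],
       [ 0.45317636, -0.65854055, -0.60079575]]), 't': array([0.55176748, 0.13784621, 0.90253863])}
top {'fx': 540.1438048645978, 'fy': 540.1438048645978, 'cx': 282.01051055353037, 'cy': 204.6092855489867, 'R': array([[-0.02767113, -0.99961637,  0.00119189],
       [-0.99485768,  0.02742315, -0.09749957],
       [ 0.09742948, -0.00388368, -0.99523485]]), 't': array([0.25411645, 0.52643762, 1.23280956])}
{'fx': 374.19681309514385, 'fy': 374.19681309514385, 'cx': 272.14381991781335, 'cy': 205.59308530532672, 'hand_eye': array([[-1.60280994e-03, -9.47879315e-01, -3.18625540e-01,
         8.24489545e-02],
       [ 9.99998584e-01, -1.68245783e-03, -2.52355852e-05,
         9.32267086e-05],
       [-5.12153745e-04, -3.18625130e-01,  9.47880670e-01,
        -1.63674763e-01],
       [ 0.00000000e+00,  0.00000000e+00,  0.00000000e+00,
         1.00000000e+00]])}
```

View pics/scene0.png

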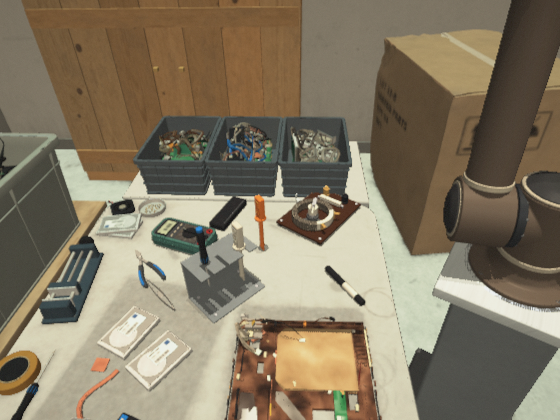

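View pics/top0.png

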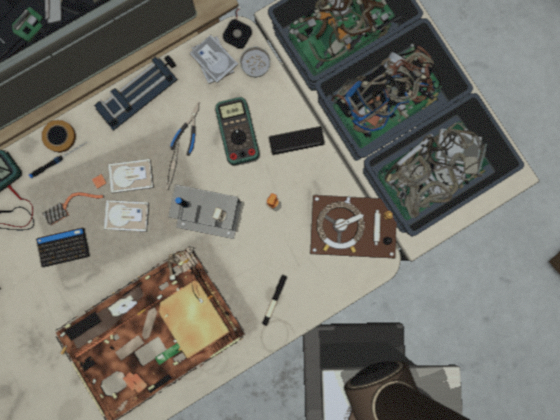

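```bash
cat > h.py <<'E'
import numpy as np,cv2
from bench import *
from scipy.spatial.transform import Rotation as Ro
def cam(n,s=None):
    c=calibration(n)
    if n!='wrist': return c,c['R'].T,-c['R'].T@c['t']
    A=Ro.from_quat(s['ee_rot']).as_matrix();H=c['hand_eye']
    return c,A@H[:3,:3],A@H[:3,3]+s['ee_pos']
def rays(C,uv):
    c,R,o=C;uv=np.atleast_2d(uv).astype(float)
    return np.c_[(uv[:,0]-c['cx'])/c['fx'],(uv[:,1]-c['cy'])/c['fy'],np.ones(len(uv))]@R.T,o
def onplane(C,uv,z):
    d,o=rays(C,uv);return o+d*((z-o[2])/d[:,2])[:,None]
def cloud(C,d):
    v,u=np.mgrid[:d.shape[0],:d.shape[1]]
    r,o=rays(C,np.c_[u.ravel(),v.ravel()]);return (o+r*d.reshape(-1,1)).reshape(*d.shape,3)
def proj(C,X):
    c,R,o=C;p=(np.atleast_2d(X)-o)@R;return np.c_[p[:,0]/p[:,2]*c['fx']+c['cx'],p[:,1]/p[:,2]*c['fy']+c['cy']]
E
python3 - <<'E'
from h import *
z=np.load('top0.npz');C=cam('top');P=cloud(C,z['d']);im=z['im'];Z=P[...,2]
print('bench z',np.median(Z[150:250,255:262]))
def box(n,m,roi):
    M=np.zeros_like(m);u0,u1,v0,v1=roi;M[v0:v1,u0:u1]=m[v0:v1,u0:u1]
    q=P[M];print(n,M.sum(),q.mean(0).round(4) if len(q) else '', (q.min(0).round(3),q.max(0).round(3)) if len(q) else '')
    return M
for n,a,b,roi in [('shelf',.104,.117,(160,255,175,245)),('tooltop',.155,.185,(200,235,195,230)),('drv',.185,.22,(165,200,185,215)),('plate',.008,.02,(300,405,185,265)),('ring',.035,.045,(300,370,190,256)),('hub',.048,.058,(325,362,208,240)),('orange',.13,.25,(255,290,185,215))]:
    M=box(n,(Z>a)&(Z<b),roi)
    ys,xs=np.nonzero(M);
    if len(xs)>20:
        rc=cv2.minAreaRect((P[M][:,:2]*1000).astype(np.float32));print('   rect',rc)
a=cv2.resize(im[185:265,300:405],None,fx=7,fy=7,interpolation=cv2.INTER_CUBIC);cv2.imwrite('pics/b.png',a[:,:,::-1])
a=cv2.resize(im[175:245,160:290],None,fx=6,fy=6,interpolation=cv2.INTER_CUBIC);cv2.imwrite('pics/r.png',a[:,:,::-1])
E
```

```text
bench z -0.0005769738812279046
shelf 1762 [0.5279 0.4098 0.1091] (array([0.475, 0.335, 0.104]), array([0.577, 0.487, 0.117]))
   rect ((526.0630493164062, 411.2850341796875), (140.63401794433594, 73.05123901367188), 76.99864196777344)
tooltop 84 [0.5052 0.3732 0.1677] (array([0.493, 0.364, 0.155]), array([0.518, 0.383, 0.174]))
   rect ((505.437744140625, 373.73260498046875), (13.772385597229004, 23.32591438293457), 68.85147094726562)
drv 47 [0.5312 0.4469 0.1967] (array([0.524, 0.441, 0.187]), array([0.538, 0.455, 0.204]))
   rect ((531.0543823242188, 448.0694885253906), (12.67674446105957, 14.302913665771484), 24.158414840698242)
plate 3515 [0.4766 0.072  0.0135] (array([ 0.405, -0.046,  0.008]), array([0.572, 0.175, 0.02 ]))
   rect ((492.96368408203125, 62.890323638916016), (216.09959411621094, 167.63597106933594), 85.45278930664062)
ring 756 [0.4833 0.1035 0.0387] (array([0.421, 0.052, 0.035]), array([0.547, 0.159, 0.045]))
   rect ((484.95098876953125, 105.27350616455078), (105.94635009765625, 125.619873046875), 87.51860046386719)
hub 69 [0.4825 0.1059 0.0517] (array([0.471, 0.093, 0.048]), array([0.494, 0.118, 0.058]))
   rect ((482.740966796875, 105.65045166015625), (24.991199493408203, 23.02665138244629), 87.8093032836914)
orange 86 [0.5333 0.2604 0.1519] (array([0.522, 0.252, 0.132]), array([0.546, 0.269, 0.16 ]))
   rect ((534.2227783203125, 260.3832702636719), (14.827914237976074, 23.634389877319336), 66.91749572753906)
```

View pics/b.png

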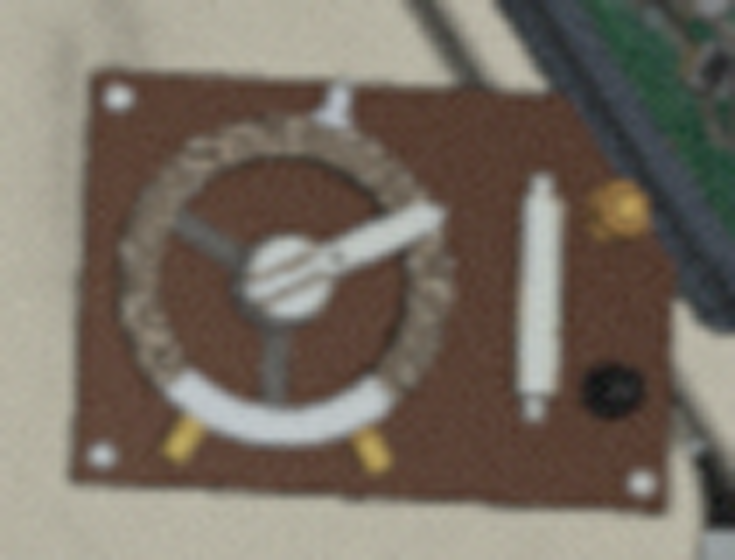

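View pics/r.png

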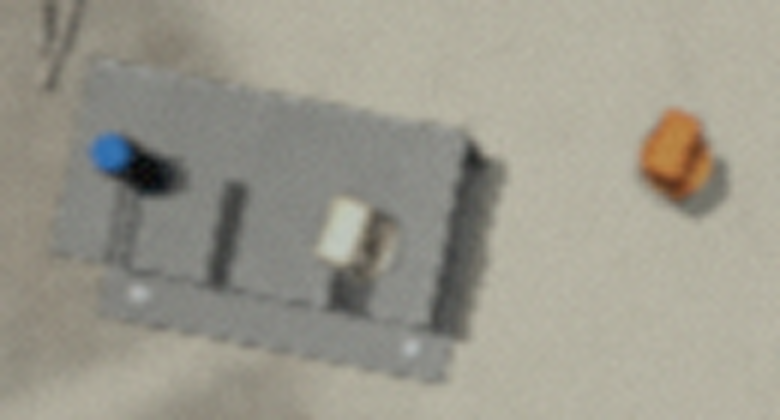

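```bash
cat >> h.py <<'E'
def plan(x,y,z,yaw,s=None):
    s=s or read_state();A=Ro.from_quat(s['ee_rot']).as_matrix()
    T=Ro.from_euler('z',yaw)*Ro.from_euler('x',np.pi)
    d=A.T@(np.array([x,y,z])-s['ee_pos']);r=(Ro.from_matrix(A).inv()*T).as_rotvec()
    print('now',s['t'],s['ee_pos'].round(4),'yaw',np.arctan2(A[1,0],A[0,0]).round(4),'q6',s['joint_pos'][5].round(3))
    print('shift',(d/.4).round(3),'turn',(r/.5).round(3),'rows',max(np.linalg.norm(d)/.05,np.linalg.norm(r)/.15).round(1))
E
python3 - <<'E'
from h import *
C=cam('top')
f=lambda x,y:((x+.5)/7-.5+300,(y+.5)/7-.5+185)
hub=onplane(C,f(290,280),.053)[0];tip=onplane(C,f(443,212),.0415)[0];cl=onplane(C,f(335,118),.0415)[0]
ring=onplane(C,f(286,278),.039)[0]
ang=lambda p:(np.arctan2(*(p-hub)[[1,0]]).round(3),np.linalg.norm((p-hub)[:2]).round(4))
print(hub,ring,tip,ang(tip),cl,ang(cl))
plan(.505,.373,.29,-.367);plan(.36,-.12,.29,0.1)
E
```

```text
[0.48134877 0.10694941 0.053     ] [0.48284957 0.10666581 0.039     ] [0.50294425 0.05462702 0.0415    ] (np.float64(-1.179), np.float64(0.0566)) [0.53489902 0.08882255 0.0415    ] (np.float64(-0.326), np.float64(0.0565))
now 0.1 [ 0.1827 -0.4917  0.2085] yaw 0.3558 q6 1.571
shift [ 1.508 -1.746 -0.201] turn [-3.000e-03  1.000e-03  1.446e+00] rows 18.5
now 0.1 [ 0.1827 -0.4917  0.2085] yaw 0.3558 q6 1.571
shift [ 0.739 -0.717 -0.203] turn [-0.003  0.     0.512] rows 8.4
```

Call:
jog_arm(steps="85 0.38 -0.42 -0.2 0 0 0.2;85 0.38 -0.42 -0.2 0 0 0.2;85 0.38 -0.42 -0.2 0 0 0.2;85 0.38 -0.42 -0.2 0 0 0.2;85 0.38 -0.42 -0.2 0 0 0.2")

```text
t: 0.6
ee_pos: [0.267, -0.2795, 0.29]
ee_rot: [0.992, 0.128, 0.0, 0.0]
wrist_force: [1.1, -0.5, 0.6]
grip_width: 0.0849
gripper_force: 0.0
```

```bash
python3 -c "
from h import *
plan(.505,.373,.29,-.3)"
```

```text
now 0.6 [ 0.267  -0.2795  0.29  ] yaw 0.2559 q6 2.077
shift [ 0.989 -1.428  0.   ] turn [-0.000e+00 -1.000e-03  1.112e+00] rows 13.9
```

Call:
jog_arm(steps="85 0.2 -0.285 0 0 0 -1;85 0.2 -0.285 0 0 0 -1;85 0.2 -0.285 0 0 0 -1;85 0.2 -0.285 0 0 0 -1")

```text
t: 1.0
ee_pos: [0.3162, -0.1473, 0.2893]
ee_rot: [0.927, 0.374, 0.0, -0.0]
wrist_force: [-0.1, -0.9, -1.0]
grip_width: 0.0853
gripper_force: 0.0
```

Call:
jog_arm(steps="85 0.31 -0.155 0 0 0 -1;85 0.31 -0.155 0 0 0 -1;85 0.31 -0.155 0 0 0 -1;85 0.31 -0.155 0 0 0 -1")

```text
t: 1.4
ee_pos: [0.3639, -0.0174, 0.2886]
ee_rot: [0.806, 0.592, 0.0, -0.001]
wrist_force: [-0.8, -0.3, -0.2]
grip_width: 0.085
gripper_force: 0.0
```

Call:
jog_arm(steps="85 0.35 0.01 0 0 0 -1;85 0.35 0.01 0 0 0 -1;85 0.35 0.01 0 0 0 -1;85 0.35 0.01 0 0 0 -1")

```text
t: 1.8
ee_pos: [0.4112, 0.1145, 0.2879]
ee_rot: [0.635, 0.772, -0.0, -0.001]
wrist_force: [-0.1, -0.6, 0.1]
grip_width: 0.0853
gripper_force: 0.0
```

Call:
jog_arm(steps="85 0.3 0.175 0 0 0 -1;85 0.3 0.175 0 0 0 -1;85 0.3 0.175 0 0 0 -1;85 0.3 0.175 0 0 0 -1")

```text
t: 2.2
ee_pos: [0.4579, 0.2455, 0.287]
ee_rot: [0.425, 0.905, -0.001, -0.001]
wrist_force: [0.7, -1.1, 0.8]
grip_width: 0.0851
gripper_force: 0.0
```

```bash
python3 -c "
from h import *
s=read_state();print(s['joint_pos'].round(2))
plan(.505,.373,.29,2.77)"
```

```text
[0.49 0.13 0.14 1.58 0.   1.37]
now 2.2 [0.4579 0.2455 0.287 ] yaw 2.2639 q6 1.369
shift [ 0.17   0.294 -0.008] turn [-0.004 -0.004 -1.012] rows 3.4
```

Call:
jog_arm(steps="85 0.17 0.294 0 0 0 -1;85 0.17 0.294 0 0 0 -1;85 0.17 0.294 0 0 0 -1;85 0.17 0.294 0 0 0 -1;85 0.17 0.294 0 0 0 -1")

```text
t: 2.7
ee_pos: [0.505, 0.3697, 0.2874]
ee_rot: [0.191, 0.982, -0.001, -0.001]
wrist_force: [-0.8, -0.5, -0.5]
grip_width: 0.085
gripper_force: 0.0
```

```bash
python3 - <<'E'
from h import *
s=read_state();im,d=read_camera('wrist');np.savez('w1.npz',im=im,d=d);C=cam('wrist',s);P=cloud(C,d)
cv2.imwrite('pics/w1.png',im[:,:,::-1])
print(proj(C,[[.5053,.3735,.17],[.5053,.3735,.11]]))
near=np.linalg.norm(P[...,:2]-[.506,.3745],axis=-1)<.025
M=near&(P[...,2]>.160)&(P[...,2]<.18)&(d>0)
q=P[M];print(M.sum(),q.mean(0),cv2.minAreaRect((q[:,:2]*1000).astype(np.float32)))
S=(abs(P[...,2]-.11)<.004)&(d>0)&(np.linalg.norm(P[...,:2]-[.52,.411],axis=-1)<.1);q=P[S];print(S.sum(),np.median(q[:,2]),cv2.minAreaRect((q[:,:2]*1000).astype(np.float32)))
plan(.5053,.3735,.29,2.77)
E
```

```text
[[277.0948723  188.66547635]
 [276.50952267 171.08630108]]
536 [0.50517854 0.37734587 0.16805193] ((506.1629943847656, 376.99725341796875), (13.536812782287598, 23.667682647705078), 67.94821166992188)
8726 0.10883241071093674 ((526.8248291015625, 414.27545166015625), (140.1763458251953, 73.85242462158203), 77.04339599609375)
now 2.75 [0.5049 0.369  0.2883] yaw 2.7551 q6 1.018
shift [ 0.003  0.011 -0.004] turn [-0.003 -0.002 -0.03 ] rows 0.1
```

View pics/w1.png

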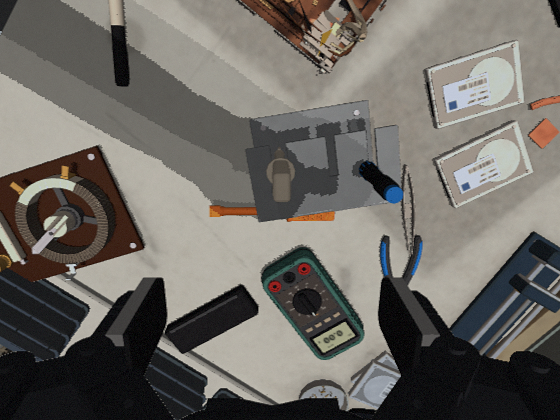

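```bash
python3 - <<'E'
from h import *
def orange(im,d,C,n):
    h=cv2.cvtColor(im,cv2.COLOR_RGB2HSV);m=(h[...,0]>5)&(h[...,0]<16)&(h[...,1]>190)&(h[...,2]>120)
    k,l,st,_=cv2.connectedComponentsWithStats(m.astype(np.uint8));P=cloud(C,d)
    for i in range(1,k):
        if st[i,4]>25: q=P[l==i];print(n,st[i],q.mean(0).round(3),q.min(0).round(3),q.max(0).round(3))
z=np.load('w1.npz');s=read_state();orange(z['im'],z['d'],cam('wrist',s),'w1')
z=np.load('scene0.npz');orange(z['im'],z['d'],cam('scene'),'s0')
im,d=read_camera('scene');orange(im,d,cam('scene'),'s1')
cv2.imwrite('pics/s1.png',cv2.resize(im[150:330,120:380],None,fx=3,fy=3)[:,:,::-1])
E
```

```text
w1 [210 206  46  11 335] [0.549 0.297 0.026] [0.43  0.27  0.019] [0.564 0.4   0.452]
w1 [288 212  46   9 244] [0.596 0.387 0.02 ] [0.43  0.356 0.013] [0.61  0.41  0.452]
s0 [256 198  10  51 212] [0.528 0.269 0.103] [0.521 0.261 0.009] [0.541 0.277 0.155]
```

View pics/s1.png

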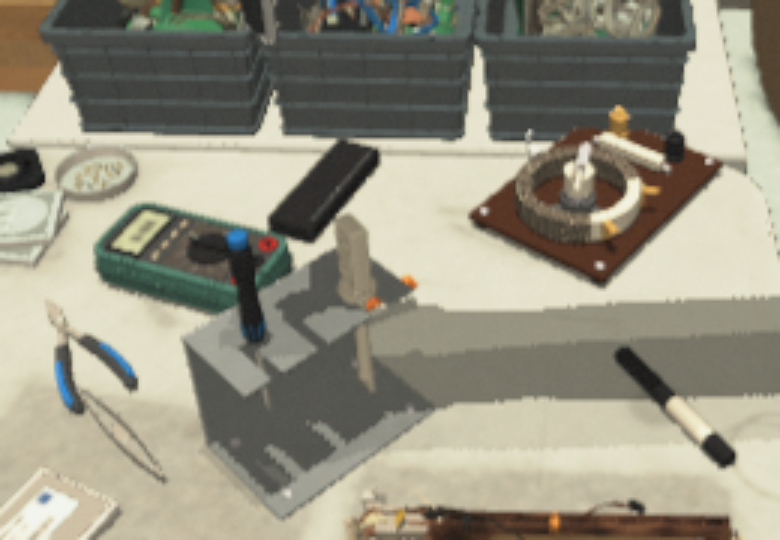

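```bash
python3 - <<'E'
from h import *
s=read_state();print(proj(cam('scene'),[s['ee_pos'],s['ee_pos']+[0,0,.15]]),proj(cam('top'),s['ee_pos']))
plan(.5058,.3755,.20,2.757)
E
```

```text
[[234.0587294  170.04124877]
 [225.79581383  88.49145799]] [[212.46031726 207.92780133]]
now 2.8 [0.5049 0.3685 0.2889] yaw 2.7543 q6 1.018
shift [0.004 0.017 0.222] turn [-0.002 -0.001 -0.005] rows 1.8
```

```bash
python3 - <<'E'
from h import *
for n,(u,v) in (('top',(212,208)),('scene',(232,150))):
    im,d=read_camera(n);z0=np.load(n+'0.npz');c=calibration(n)
    s=read_state();p=c['R']@s['ee_pos']+c['t']
    print(n,'now',d[v-8:v+9:8,u-8:u+9:8].round(3).tolist(),'before',z0['d'][v,u],'expected tcp',p[2])
    ch=(abs(d-z0['d'])>.03)&(d>0);ys,xs=np.nonzero(ch);print(ch.sum(),xs.min(),xs.max(),ys.min(),ys.max());cv2.imwrite(f'pics/{n}1.png',im[:,:,::-1])
E
```

```text
top now [[0.503000020980835, 0.5090000033378601, 0.5019999742507935], [0.503000020980835, 0.5059999823570251, 0.5090000033378601], [0.5, 0.5040000081062317, 0.5070000290870667]] before 1.1709361 expected tcp 0.9925794271926844
41704 0 559 0 419
scene now [[1.2869999408721924, 1.1410000324249268, 1.1180000305175781], [1.2910000085830688, 1.125, 1.0959999561309814], [1.1100000143051147, 1.1119999885559082, 1.1080000400543213]] before 1.1267934 expected tcp 0.7149334344040171
25518 0 559 0 419
```

View pics/top1.png

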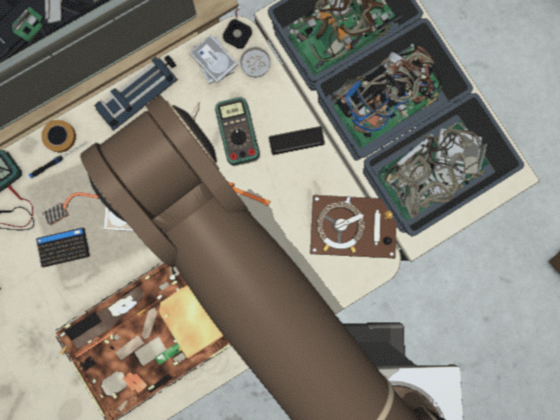

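Call:
jog_arm(steps="85 0.004 0.015 0.222 0 0 0;85 0.004 0.015 0.222 0 0 0;85 0.004 0.015 0.222 0 0 0")

```text
t: 3.2
ee_pos: [0.5029, 0.3723, 0.1947]
ee_rot: [0.192, 0.981, -0.004, -0.003]
wrist_force: [-1.3, -0.0, -1.0]
grip_width: 0.0851
gripper_force: 0.0
```

```bash
python3 - <<'E'
from h import *
s=read_state();im,d=read_camera('wrist');np.savez('w2.npz',im=im,d=d);C=cam('wrist',s);P=cloud(C,d)
near=np.linalg.norm(P[...,:2]-[.506,.3755],axis=-1)<.025
M=near&(P[...,2]>.160)&(P[...,2]<.18)&(d>0)
q=P[M];print(M.sum(),q.mean(0),cv2.minAreaRect((q[:,:2]*1000).astype(np.float32)))
S=(abs(P[...,2]-.11)<.004)&(d>0)&(np.linalg.norm(P[...,:2]-[.52,.411],axis=-1)<.1);q=P[S];print(S.sum(),np.median(q[:,2]),cv2.minAreaRect((q[:,:2]*1000).astype(np.float32)))
plan(.5058,.3755,.127,2.757)
E
```

```text
1059 [0.50465871 0.3777325  0.16794436] ((505.9869384765625, 377.03997802734375), (14.150514602661133, 23.639137268066406), 68.53779602050781)
14749 0.10887301812051808 ((526.688232421875, 414.309814453125), (140.2084503173828, 73.59129333496094), 77.07518005371094)
now 3.25 [0.5042 0.3732 0.1986] yaw 2.7547 q6 1.024
shift [-0.002  0.008  0.179] turn [-0.009 -0.005 -0.005] rows 1.4
```

Call:
jog_arm(steps="85 -0.001 0.009 0.178 0 0 0;85 -0.001 0.009 0.178 0 0 0;60 -0.001 0.009 0.178 0 0 0;40 -0.001 0.009 0.178 0 0 0;25 -0.001 0.009 0.178 0 0 0", grip_force=40)

```text
t: 3.75
ee_pos: [0.5091, 0.379, 0.1328]
ee_rot: [0.192, 0.981, 0.002, 0.002]
wrist_force: [-0.2, -0.1, 0.2]
grip_width: 0.0432
gripper_force: 0.0
```

Call:
jog_arm(steps="5 0 0 0 0 0 0;5 0 0 0 0 0 0;5 0 0 0 0 0 0;5 0 0 0 0 0 0;5 0 0 0 0 0 0", grip_force=40)

```text
t: 4.25
ee_pos: [0.5082, 0.3786, 0.1308]
ee_rot: [0.192, 0.981, 0.001, 0.001]
wrist_force: [-0.3, -1.4, 6.4]
grip_width: 0.0129
gripper_force: 45.6
```

Call:
jog_arm(steps="5 0 0 -0.05 0 0 0;5 0 0 -0.15 0 0 0;5 0 0 -0.25 0 0 0;5 0 0 -0.32 0 0 0;5 0 0 -0.32 0 0 0")

```text
t: 4.75
ee_pos: [0.5087, 0.379, 0.2621]
ee_rot: [0.192, 0.981, 0.003, 0.002]
wrist_force: [-0.3, 0.9, 0.1]
grip_width: 0.0129
gripper_force: 45.6
```

```bash
python3 - <<'E'
from h import *
s=read_state();print(s['wrist_force'].round(2),s['grip_width'])
im,d=read_camera('wrist');np.savez('w3.npz',im=im,d=d)
cv2.imwrite('pics/w3.png',im[:,:,::-1])
C=cam('wrist',s);A=Ro.from_quat(s['ee_rot']).as_matrix()
g=s['ee_pos']-A[:,2]*.0187
print('expected tip px',proj(C,[g+A[:,2]*.1275,g+A[:,2]*.115]))
plan(.482,.107,.26,1.96)
E
```

```text
[-0.34  0.88  0.15] 0.01292308829562614
expected tip px [[272.13497886 193.02803124]
 [272.11759525 197.93474832]]
now 4.8 [0.5084 0.3787 0.2594] yaw 2.7558 q6 1.026
shift [-0.195 -0.654 -0.003] turn [8.000e-03 1.000e-03 1.592e+00] rows 5.5
```

View pics/w3.png

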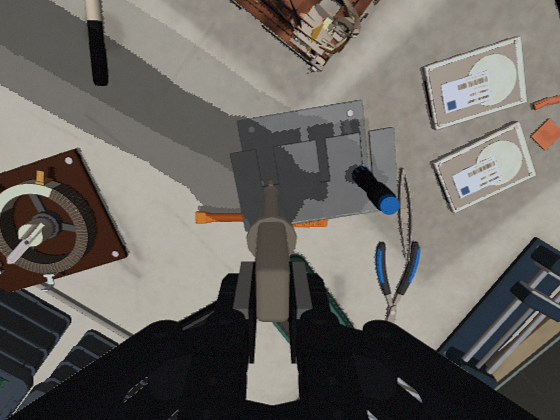

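```bash
python3 - <<'E'
from h import *
z=np.load('w3.npz');c=calibration('wrist');H=c['hand_eye'];d=z['d']
P=cloud((c,H[:3,:3],H[:3,3]),d)   # tool coords
ok=(d>0)&(abs(P[...,0])<.03)&(abs(P[...,1])<.02)&(P[...,2]>-.06)&(P[...,2]<.13)
for a in np.arange(-.05,.13,.01):
    M=ok&(P[...,2]>=a)&(P[...,2]<a+.01);q=P[M]
    if len(q)>3: print(a.round(3),len(q),'x',np.percentile(q[:,0],[5,50,95]).round(4),'y',np.percentile(q[:,1],[3,50,97]).round(4),'ymid',((q[:,1].max()+q[:,1].min())/2).round(4))
ys,xs=np.nonzero(ok);
im=z['im'];print(im[174:200:2,270].tolist());print(d[170:200:2,270].round(3))
E
```

```text
-0.05 1180 x [-0.0039  0.0069  0.0109] y [-0.0189 -0.0061  0.0192] ymid 0.0001
-0.04 2794 x [-0.0076  0.0065  0.0126] y [-0.0172  0.0001  0.0174] ymid 0.0
-0.03 647 x [0.0063 0.0117 0.0132] y [-0.0157  0.0005  0.0166] ymid 0.0005
-0.02 330 x [0.0098 0.0127 0.0134] y [-0.0069  0.0001  0.0072] ymid 0.0001
-0.01 268 x [0.0101 0.0128 0.0133] y [-0.0069  0.0001  0.0069] ymid 0.0001
0.0 228 x [0.0101 0.0128 0.0133] y [-0.0069 -0.0004  0.0068] ymid 0.0
0.01 741 x [-0.0043  0.0069  0.0136] y [-0.0126 -0.001   0.0121] ymid -0.0002
0.02 39 x [0.0063 0.0119 0.0143] y [-0.0116  0.0006  0.0116] ymid -0.0002
0.04 34 x [0.0039 0.0057 0.0062] y [-0.0043 -0.0006  0.003 ] ymid -0.0006
0.05 80 x [0.0034 0.0055 0.0061] y [-0.005  -0.0006  0.0037] ymid -0.0004
0.06 69 x [0.0029 0.0055 0.0062] y [-0.0052 -0.0007  0.0038] ymid -0.0007
0.07 68 x [0.0023 0.0055 0.0062] y [-0.0054 -0.0007  0.0039] ymid -0.0008
0.08 58 x [0.0021 0.0054 0.0063] y [-0.0056 -0.0008  0.0036] ymid -0.0008
0.09 75 x [0.0018 0.0054 0.0066] y [-0.0059 -0.0008  0.0042] ymid -0.0008
0.1 50 x [0.0023 0.0068 0.0085] y [-0.0067 -0.0012  0.0043] ymid -0.0012
0.11 8 x [0.0081 0.0083 0.0085] y [-0.0024 -0.0012 -0.0001] ymid -0.0012
[[62, 63, 62], [60, 60, 61], [60, 62, 61], [77, 70, 64], [77, 73, 66], [94, 86, 77], [83, 76, 67], [80, 74, 66], [76, 70, 63], [78, 72, 64], [79, 73, 65], [77, 71, 65], [79, 74, 67]]
[0.434 0.433 0.434 0.435 0.434 0.288 0.282 0.277 0.276 0.273 0.269 0.265
 0.261 0.255 0.252]
```

Call:
jog_arm(steps="5 -0.1 -0.33 0 0 0 0.8;5 -0.1 -0.33 0 0 0 0.8;5 -0.1 -0.33 0 0 0 0.8;5 -0.1 -0.33 0 0 0 0.8")

```text
t: 5.2
ee_pos: [0.4938, 0.2367, 0.2564]
ee_rot: [0.386, 0.923, -0.001, -0.0]
wrist_force: [-0.1, -0.4, -0.6]
grip_width: 0.0131
gripper_force: 45.6
```

```bash
python3 -c "
from h import *
plan(.482,.108,.262,1.96)"
```

```text
now 5.2 [0.4938 0.2367 0.2564] yaw 2.3499 q6 1.239
shift [-0.208 -0.247 -0.013] turn [-0.005  0.001  0.78 ] rows 2.6
```

Call:
jog_arm(steps="5 -0.208 -0.247 -0.013 0 0 0.78;5 -0.208 -0.247 -0.013 0 0 0.78;5 -0.208 -0.247 -0.013 0 0 0.78;5 -0.208 -0.247 -0.013 0 0 0.78;5 -0.208 -0.247 -0.013 0 0 0.78")

```text
t: 5.7
ee_pos: [0.4837, 0.112, 0.2614]
ee_rot: [0.555, 0.832, -0.0, -0.001]
wrist_force: [0.4, 0.6, -0.7]
grip_width: 0.013
gripper_force: 45.6
```

```bash
python3 - <<'E'
from h import *
s=read_state();im,d=read_camera('wrist');np.savez('w4.npz',im=im,d=d,p=s['ee_pos'],q=s['ee_rot'])
C=cam('wrist',s);P=cloud(C,d)
M=(d>0)&(abs(P[...,2]-.053)<.004)&(np.linalg.norm(P[...,:2]-[.483,.107],axis=-1)<.03)
q=P[M];print('hub',M.sum(),q.mean(0),cv2.minEnclosingCircle((q[:,:2]*1000).astype(np.float32)))
R=(d>0)&(abs(P[...,2]-.039)<.004);r=np.linalg.norm(P[...,:2]-[.483,.107],axis=-1);R&=(r<.065)&(r>.035)
print('ring',R.sum(),P[R].mean(0),cv2.minEnclosingCircle((P[R][:,:2]*1000).astype(np.float32)))
a=im[100:260,180:380];cv2.imwrite('pics/w4.png',cv2.resize(a,None,fx=3.75,fy=3.75,interpolation=cv2.INTER_CUBIC)[:,:,::-1])
plan(.482,.108,.262,1.96)
E
```

```text
hub 318 [0.48312017 0.10927105 0.05151401] ((483.5418395996094, 108.95166015625), 13.456168174743652)
ring 3387 [0.4820499  0.11300535 0.03747079] ((482.88775634765625, 107.14765167236328), 64.68659210205078)
now 5.75 [0.4838 0.1126 0.2614] yaw 1.967 q6 1.403
shift [-0.009 -0.009 -0.001] turn [-0.002 -0.001  0.014] rows 0.1
```

View pics/w4.png

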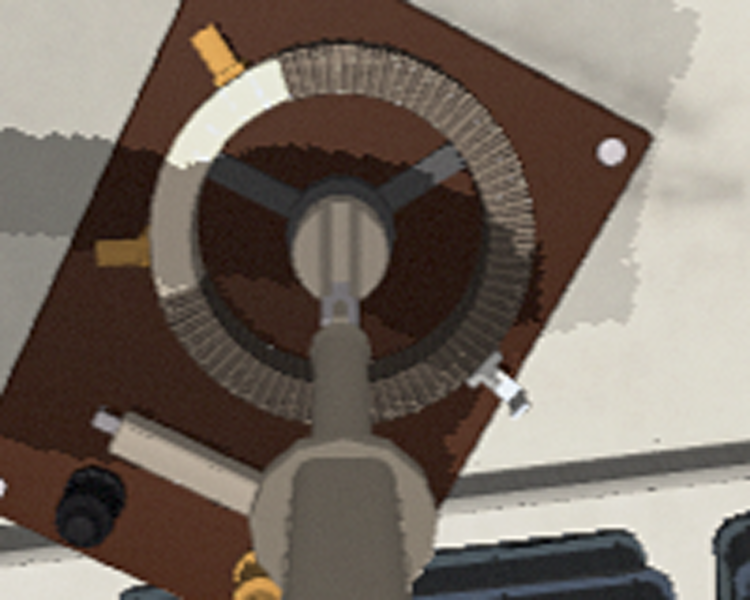

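```bash
python3 - <<'E'
from h import *
w=np.load('w4.npz');s=dict(ee_pos=w['p'],ee_rot=w['q']);C=cam('wrist',s)
f=lambda x,y:((x+.5)/3.75-.5+180,(y+.5)/3.75-.5+100)
hub=onplane(C,f(341,248),.053)[0];print('hub',hub)
t=onplane(C,f(341,201),.053)[0]; print('slotdir',np.arctan2(*(t-hub)[[1,0]]))
ring=onplane(C,f(342,232),.039)[0];print('ring',ring)
for p,z in(((488,368),.0415),((518,402),.055),((510,385),.045)):
    q=onplane(C,f(*p),z)[0]-hub;print(p,np.arctan2(q[1],q[0]),np.hypot(q[0],q[1]))
im=w['im'];P=cloud(C,w['d']);
m=(w['d']>0)&(P[...,2]>.046)&(P[...,2]<.060);r=np.linalg.norm(P[...,:2]-hub[:2],axis=-1);m&=(r>.055)&(r<.075)
q=P[m]-hub;print(m.sum(),np.c_[np.arctan2(q[:,1],q[:,0]),np.hypot(q[:,0],q[:,1]),q[:,2]+.053].round(3).tolist()[:20])
E
```

```text
hub [0.48243261 0.11089566 0.053     ]
slotdir 1.962960261451944
ring [0.48205375 0.1123205  0.039     ]
(488, 368) -0.33576209657872347 0.05626677970876985
(518, 402) -0.3266608490180036 0.06549013067209433
(510, 385) -0.31879082756731436 0.06344579760123417
18 [[-0.333, 0.067, 0.047], [-0.32, 0.068, 0.049], [-0.3, 0.067, 0.053], [-0.341, 0.068, 0.049], [-0.328, 0.068, 0.05], [-0.306, 0.067, 0.055], [-0.379, 0.068, 0.047], [-0.363, 0.068, 0.049], [-0.345, 0.067, 0.052], [-0.332, 0.068, 0.053], [-0.323, 0.069, 0.053], [-0.386, 0.068, 0.049], [-0.365, 0.067, 0.053], [-0.353, 0.068, 0.054], [-0.343, 0.069, 0.054], [-0.375, 0.068, 0.054], [-0.365, 0.069, 0.054], [-0.389, 0.069, 0.053]]
```

Call:
jog_arm(steps="5 -0.011 -0.002 0 0 0 0;5 -0.011 -0.002 0.1 0 0 0;5 -0.011 -0.002 0.17 0 0 0;5 -0.011 -0.002 0.17 0 0 0;5 -0.011 -0.002 0.17 0 0 0")

```text
t: 6.25
ee_pos: [0.4846, 0.1083, 0.1945]
ee_rot: [0.554, 0.833, -0.0, -0.0]
wrist_force: [-0.6, 0.0, 0.2]
grip_width: 0.013
gripper_force: 45.5
```

Call:
jog_arm(steps="5 0.002 0 0.03 0 0 0;5 0.002 0 0.06 0 0 0;5 0.002 0 0.08 0 0 0;5 0.002 0 0.08 0 0 0;5 0.002 0 0.08 0 0 0")

```text
t: 6.75
ee_pos: [0.4844, 0.1084, 0.1624]
ee_rot: [0.555, 0.832, -0.0, -0.0]
wrist_force: [0.1, -0.6, -0.3]
grip_width: 0.013
gripper_force: 45.6
```

```bash
python3 - <<'E'
from h import *
for i in range(3):
    s=read_state();im,d=read_camera('wrist');print(s['wrist_force'].round(2),s['wrist_torque'].round(3),s['ee_pos'].round(4))
np.savez('w5.npz',im=im,d=d,p=s['ee_pos'],q=s['ee_rot'])
c=calibration('wrist');H=c['hand_eye'];P=cloud((c,H[:3,:3],H[:3,3]),d)
ok=(d>0)&(abs(P[...,0])<.02)&(abs(P[...,1])<.02)
for a in np.arange(0.01,.13,.01):
    q=P[ok&(P[...,2]>=a)&(P[...,2]<a+.01)]
    if len(q)>3: print(a.round(3),len(q),np.percentile(q[:,0],[5,50,95]).round(4),np.percentile(q[:,1],[3,50,97]).round(4))
E
```

```text
[ 0.06 -0.55 -0.28] [ 0.028 -0.02   0.004] [0.4844 0.1084 0.1624]
[ 0.11  0.25 -0.83] [-0.004 -0.013 -0.067] [0.4846 0.1085 0.1627]
[-0.24  0.82 -0.47] [-0.056  0.027  0.049] [0.4848 0.1085 0.1628]
0.01 743 [-0.0036  0.0072  0.014 ] [-0.0122 -0.0006  0.0124]
0.02 44 [0.0049 0.0134 0.0145] [-0.0121  0.0003  0.0125]
0.04 36 [0.0045 0.0059 0.0066] [-0.0039 -0.0003  0.0033]
0.05 76 [0.0035 0.0057 0.0064] [-0.0047 -0.0003  0.004 ]
0.06 71 [0.0034 0.0058 0.0066] [-0.0048 -0.0004  0.0041]
0.07 67 [0.0027 0.0057 0.0066] [-0.0051 -0.0004  0.0042]
0.08 55 [0.0026 0.0056 0.0065] [-0.0053 -0.0005  0.004 ]
0.09 76 [0.0022 0.0058 0.0068] [-0.0056 -0.0012  0.0039]
0.1 99 [-0.0041  0.0062  0.0088] [-0.0098 -0.0005  0.0093]
0.11 512 [-0.0074  0.0043  0.0127] [-0.0128 -0.0044  0.0102]
0.12 149 [0.0045 0.0108 0.0136] [-0.0117 -0.0014  0.009 ]
```

Call:
jog_arm(steps="5 0 0 0.005 0 0 0;5 0 0 0.009 0 0 0;5 0 0 0.009 0 0 0")

```text
t: 7.2
ee_pos: [0.4844, 0.1084, 0.1586]
ee_rot: [0.555, 0.832, -0.0, -0.0]
wrist_force: [0.8, 0.1, -0.1]
grip_width: 0.0126
gripper_force: 45.6
```

Call:
jog_arm(steps="5 0 0 0 0 0 -0.2;5 0.001 0 0 0 0 -0.4;5 0.001 0 0 0 0 -0.6;5 0.002 0.001 0 0 0 -0.8;5 0.002 0.001 0 0 0 -1")

```text
t: 7.7
ee_pos: [0.4846, 0.1094, 0.1587]
ee_rot: [0.33, 0.944, -0.0, -0.0]
wrist_force: [0.1, -0.8, -0.9]
grip_width: 0.0129
gripper_force: 45.5
```

```bash
cat > m.py <<'E'
from h import *
import sys
F=[];T=[]
for i in range(3):
    s=read_state();im,d=read_camera('wrist');F.append(s['wrist_force']);T.append(s['wrist_torque'])
print('F',np.mean(F,0).round(2),'T',np.mean(T,0).round(3))
np.savez(sys.argv[1]+'.npz',im=im,d=d,p=s['ee_pos'],q=s['ee_rot'])
C=cam('wrist',s);P=cloud(C,d);hub=np.array([.483,.110])
plan(.4844,.1084,.1586,2.81)
r=P[...,:2]-hub;R=np.hypot(r[...,0],r[...,1]);a=np.arctan2(r[...,1],r[...,0])
h=cv2.cvtColor(im,cv2.COLOR_RGB2HSV)
b=(d>0)&(abs(P[...,2]-.0415)<.004)&(h[...,1]<40)&(h[...,2]>60)
for lo,hi in((.042,.047),(.047,.052),(.052,.056)):
    m=b&(R>lo)&(R<hi)&(a>-1.6)&(a<.2)
    if m.sum(): print(lo,m.sum(),np.percentile(a[m],[5,25,50,75,95]).round(3))
cv2.imwrite('pics/'+sys.argv[1]+'.png',im[:,:,::-1])
E
python3 m.py w6
```

```text
F [-0.1  -0.56 -1.11] T [ 0.029 -0.031 -0.074]
now 7.85 [0.4846 0.1094 0.1588] yaw 2.4636 q6 0.9
shift [-0.001 -0.002  0.   ] turn [ 0.    -0.    -0.693] rows 2.3
0.042 1 [0.139 0.139 0.139 0.139 0.139]
0.047 2 [0.095 0.097 0.1   0.102 0.104]
0.052 20 [-0.301 -0.282 -0.264 -0.241  0.041]
```

Call:
jog_arm(steps="5 0 0 0 0 0 -0.2;5 0 0 0 0 0 -0.4;5 0.001 0.001 0 0 0 -0.6;5 0.001 0.001 0 0 0 -0.8;5 0.001 0.001 0 0 0 -0.93")

```text
t: 8.35
ee_pos: [0.4844, 0.11, 0.1587]
ee_rot: [0.105, 0.994, 0.0, -0.0]
wrist_force: [0.0, 0.6, -1.0]
grip_width: 0.0126
gripper_force: 45.6
```

```bash
python3 m.py w7; python3 - <<'E'
from h import *
im,d=read_camera('scene');C=cam('scene');np.savez('s7.npz',im=im,d=d)
u,v=proj(C,[.483,.11,.045])[0].astype(int);print(u,v,d[v-15:v+16:5,u-20:u+21:5].round(2))
E
```

```text
F [ 0.23  1.16 -0.61] T [ 0.082  0.094 -0.094]
now 8.5 [0.4844 0.11   0.1587] yaw 2.9278 q6 0.437
shift [-0.001 -0.004  0.   ] turn [ 0.    -0.001  0.236] rows 0.8
311 208 [[1.14 1.06 1.14 1.14 0.99 1.13 1.13 1.12 1.13]
 [1.14 1.06 1.14 1.11 1.   1.11 1.09 1.09 1.08]
 [1.12 1.05 1.05 1.05 1.01 1.07 1.05 1.05 1.09]
 [1.07 1.03 1.06 1.07 1.01 1.01 1.06 1.04 1.03]
 [1.06 1.02 1.05 1.06 1.02 1.02 1.05 1.05 1.01]
 [1.04 1.   1.   1.03 1.02 1.03 1.04 1.   1.01]
 [1.02 1.01 0.99 0.98 0.98 0.98 0.98 1.   1.02]]
```

Call:
jog_arm(steps="5 -0.001 -0.001 0 0 0 0.12;5 -0.001 -0.002 0 0 0 0.24;5 -0.001 -0.002 -0.05 0 0 0.24;5 -0.001 -0.002 -0.15 0 0 0.24;5 -0.001 -0.002 -0.25 0 0 0.24")

```text
t: 9.05
ee_pos: [0.4842, 0.1088, 0.2595]
ee_rot: [0.166, 0.986, -0.0, -0.001]
wrist_force: [1.4, 0.2, 0.9]
grip_width: 0.0131
gripper_force: 45.5
```

Call:
jog_arm(steps="5 0 0.1 0 0 0 0;5 0 0.15 0 0 0 0;5 0 0.15 0 0 0 0;5 0 0.15 0 0 0 0")

```text
t: 9.45
ee_pos: [0.504, 0.1658, 0.2584]
ee_rot: [0.165, 0.986, -0.0, -0.0]
wrist_force: [-0.7, -0.2, -0.2]
grip_width: 0.0126
gripper_force: 45.6
```

```bash
cat > look.py <<'E'
from h import *
import sys
s=read_state();im,d=read_camera('wrist');np.savez(sys.argv[1]+'.npz',im=im,d=d,p=s['ee_pos'],q=s['ee_rot'])
C=cam('wrist',s);print(s['t'],s['ee_pos'],s['wrist_force'].round(1),proj(C,[.483,.11,.053]),proj(C,[.536,.0915,.0415]))
P=cloud(C,d)
hub=(d>0)&(abs(P[...,2]-.0515)<.003)&(np.linalg.norm(P[...,:2]-[.483,.11],axis=-1)<.02)
print('hub',cv2.minEnclosingCircle((P[hub][:,:2]*1000).astype(np.float32)))
(cx,cy),_=cv2.minEnclosingCircle((P[hub][:,:2]*1000).astype(np.float32))
u,v=proj(C,[.51,.1,.042])[0].astype(int);u0,v0=max(u-55,0),max(v-45,0)
print('crop',u0,v0);cv2.imwrite('pics/'+sys.argv[1]+'.png',cv2.resize(im[v0:v0+90,u0:u0+110],None,fx=6.5,fy=6.5,interpolation=cv2.INTER_CUBIC)[:,:,::-1])
r=P[...,:2]-np.array([cx,cy])/1000;R=np.hypot(r[...,0],r[...,1]);a=np.arctan2(r[...,1],r[...,0])
for lo,hi in((.02,.026),(.026,.032),(.032,.038),(.038,.044),(.044,.05),(.05,.056),(.056,.062),(.062,.07)):
    m=(d>0)&(P[...,2]>(.03 if lo<.038 else .0395))&(R>lo)&(R<hi)&(a>-1.6)&(a<.4)
    if m.sum()>2: print(lo,m.sum(),np.percentile(a[m],[3,50,97]).round(3),((a[m].min()+a[m].max())/2).round(3),P[m][:,2].mean().round(4))
E
python3 look.py w8
```

```text
9.45 [0.50403163 0.16575543 0.25843634] [-0.7 -0.2 -0.2] [[213.07565038 163.97891936]] [[217.13498333 212.86083059]]
hub ((483.2419128417969, 108.8543472290039), 13.612775802612305)
crop 160 143
0.02 57 [-0.665 -0.436 -0.233] -0.453 0.0411
0.026 49 [-0.603 -0.45  -0.305] -0.462 0.0413
0.032 55 [-0.59  -0.44  -0.319] -0.459 0.0415
0.038 52 [-1.104 -0.468 -0.339] -0.859 0.0412
0.044 53 [-0.653 -0.445  0.009] -0.248 0.0412
0.05 62 [-0.601 -0.399 -0.223] -0.477 0.0415
0.056 30 [-0.364 -0.315 -0.243] -0.296 0.041
0.062 53 [-0.363 -0.32  -0.277] -0.32 0.046
```

View pics/w8.png

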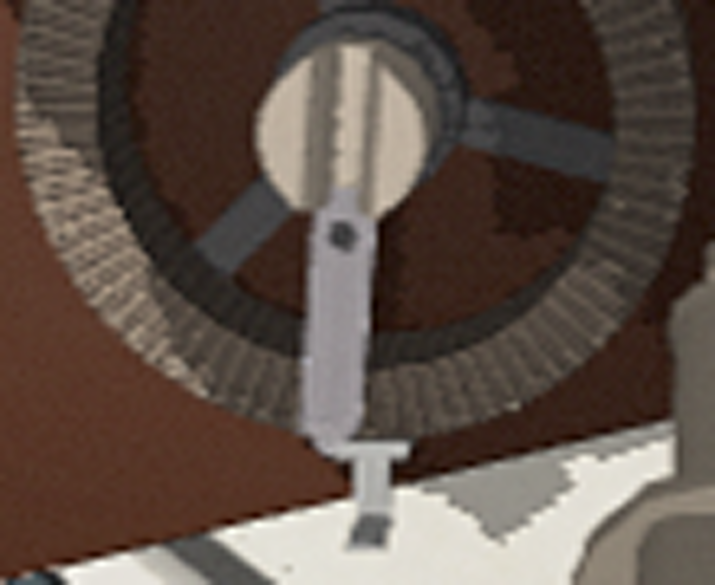

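```bash
python3 - <<'E'
from h import *
w=np.load('w8.npz');s=dict(ee_pos=w['p'],ee_rot=w['q']);C=cam('wrist',s)
f=lambda x,y:((x+.5)/6.5-.5+160,(y+.5)/6.5-.5+143)
hubs=[onplane(C,f(341,133),.053)[0][:2],onplane(C,f(355,131-0),.039)[0][:2],np.array([.4832,.1089])]
print(hubs)
hp=onplane(C,f(343,235),.0415)[0][:2];tp=onplane(C,f(332,440),.0415)[0][:2];d=tp-hp;print('arm dir',np.arctan2(d[1],d[0]))
for hub in (hubs[0],hubs[2]):
  for n,p,z in(('tip',(332,440),.0415),('mid',(340,300),.0415),('clip',(377,450),.0415),('tab',(370,528),.055)):
    q=onplane(C,f(*p),z)[0][:2]-hub;print(n,np.arctan2(q[1],q[0]).round(3),np.hypot(*q).round(4))
im=w['im'];
for p in ((340,300),(335,400),(380,450),(372,490),(430,400),(290,400),(345,60),(400,130)):
  u,v=np.round(f(*p)).astype(int);print(p,im[v,u])
E
```

```text
[array([0.48177055, 0.10937537]), array([0.48425626, 0.10845821]), array([0.4832, 0.1089])]
arm dir -0.4352518024796864
tip -0.444 0.0545
mid -0.448 0.0302
clip -0.309 0.0559
tab -0.306 0.0645
tip -0.447 0.053
mid -0.454 0.0287
clip -0.308 0.0544
tab -0.306 0.063
(340, 300) [151 146 148]
(335, 400) [147 143 146]
(380, 450) [182 183 179]
(372, 490) [173 173 170]
(430, 400) [83 74 67]
(290, 400) [81 70 62]
(345, 60) [197 184 166]
(400, 130) [187 173 158]
```

```bash
python3 -c "
from h import *
plan(.4843,.1096,.20,2.695);plan(.4843,.1096,.26,2.695)"
```

```text
now 9.5 [0.5039 0.1653 0.2586] yaw 2.8099 q6 0.649
shift [ 0.001 -0.148  0.147] turn [-0.002 -0.001  0.23 ] rows 1.7
now 9.5 [0.5039 0.1653 0.2586] yaw 2.8099 q6 0.649
shift [ 0.001 -0.148 -0.003] turn [-0.002 -0.001  0.23 ] rows 1.2
```

Call:
jog_arm(steps="5 0.001 -0.148 0 0 0 0.23;5 0.001 -0.148 0 0 0 0.23;5 0.001 -0.148 0 0 0 0.23;5 0.001 -0.148 0.1 0 0 0.23;5 0.001 -0.148 0.147 0 0 0.23")

```text
t: 10.0
ee_pos: [0.4843, 0.1098, 0.1981]
ee_rot: [0.221, 0.975, -0.0, -0.0]
wrist_force: [-0.5, -0.5, -1.2]
grip_width: 0.0129
gripper_force: 45.5
```

```bash
python3 -c "
from h import *
plan(.4843,.1096,.158,2.695)"
```

```text
now 10.0 [0.4843 0.1098 0.1981] yaw 2.6954 q6 0.669
shift [-0.  -0.   0.1] turn [-0.    -0.002  0.001] rows 0.8
```

Call:
jog_arm(steps="5 0 0 0.04 0 0 0;5 0 0 0.07 0 0 0;5 0 0 0.09 0 0 0;5 0 0 0.1 0 0 0;5 0 0 0.1 0 0 0")

```text
t: 10.5
ee_pos: [0.4847, 0.11, 0.1599]
ee_rot: [0.221, 0.975, -0.0, -0.0]
wrist_force: [0.2, -0.1, -0.9]
grip_width: 0.0125
gripper_force: 45.5
```

Call:
jog_arm(steps="5 0 0 0 0 0 -0.2;5 0 0 0 0 0 -0.4;5 0 0.001 0 0 0 -0.6;5 0 0.001 0 0 0 -0.74;5 0 0.001 0 0 0 -0.74")

```text
t: 11.0
ee_pos: [0.4851, 0.1103, 0.1607]
ee_rot: [0.038, 0.999, 0.0, 0.0]
wrist_force: [-0.4, -1.4, -0.1]
grip_width: 0.0126
gripper_force: 45.6
```

```bash
python3 -c "
from h import *
s=read_state();print(s['wrist_force'].round(2),s['wrist_torque'].round(3))
plan(.4843,.1096,.158,2.85)"
```

```text
[-0.39 -1.35 -0.13] [-0.136  0.204 -0.044]
now 11.0 [0.4851 0.1103 0.1607] yaw 3.0658 q6 0.299
shift [ 0.002 -0.002  0.007] turn [0.    0.002 0.432] rows 1.4
```

Call:
jog_arm(steps="5 0 -0.001 0 0 0 0.2;5 0 -0.001 0 0 0 0.4;5 0 -0.001 -0.05 0 0 0.4;5 0 -0.001 -0.15 0 0 0.4;5 0 -0.001 -0.25 0 0 0.4")

```text
t: 11.5
ee_pos: [0.4844, 0.1099, 0.2613]
ee_rot: [0.138, 0.99, -0.0, -0.0]
wrist_force: [0.5, 0.4, 0.1]
grip_width: 0.0131
gripper_force: 45.5
```

Call:
jog_arm(steps="5 0 0.1 0 0 0 0;5 0 0.15 0 0 0 0;5 0 0.15 0 0 0 0;5 0 0.15 0 0 0 0")

```text
t: 11.9
ee_pos: [0.5011, 0.1677, 0.2601]
ee_rot: [0.138, 0.99, -0.0, 0.0]
wrist_force: [-0.0, -0.8, 1.0]
grip_width: 0.0129
gripper_force: 45.6
```

```bash
cat > ang.py <<'E'
from h import *
import sys
w=np.load(sys.argv[1]+'.npz');s=dict(ee_pos=w['p'],ee_rot=w['q']);C=cam('wrist',s);im=w['im']
v,u=np.mgrid[:420,:560];X=onplane(C,np.c_[u.ravel(),v.ravel()],.0415).reshape(420,560,3)[...,:2]
sat=im.max(2).astype(int)-im.min(2);br=im.mean(2)
for hub in ([.4818,.1094],[.4832,.1089]):
    r=X-hub;R=np.hypot(r[...,0],r[...,1]);a=np.arctan2(r[...,1],r[...,0])
    out=[]
    for lo,hi in((.022,.028),(.028,.034),(.034,.040),(.042,.047),(.047,.052),(.0545,.0575),(.058,.062)):
        m=(sat<12)&(br>110)&(R>lo)&(R<hi)&(a>-1)&(a<.2)
        out.append((lo,int(m.sum()),*(np.percentile(a[m],[4,50,96]).round(3).tolist() if m.sum() else [])))
    print(hub,*out,sep='\n ')
E
python3 look.py w9; echo; python3 ang.py w8; echo; python3 ang.py w9
```

```text
11.9 [0.50109763 0.16772522 0.26009398] [-0.  -0.8  1. ] [[212.29720723 163.60602918]] [[213.52990355 212.23467158]]
hub ((482.9288635253906, 109.21543884277344), 13.23742389678955)
crop 158 143
0.02 52 [-0.576 -0.365 -0.144] -0.363 0.0412
0.026 51 [-0.533 -0.376 -0.224] -0.382 0.0411
0.032 50 [-0.49  -0.369 -0.242] -0.368 0.0413
0.038 50 [-0.497 -0.375 -0.256] -0.376 0.0412
0.044 53 [-0.475 -0.36  -0.205] -0.092 0.0413
0.05 53 [-1.117 -0.355 -0.044] -0.524 0.041
0.056 35 [-0.41  -0.317 -0.276] -0.326 0.0411
0.062 55 [-0.369 -0.322 -0.282] -0.325 0.0457

[0.4818, 0.1094]
 (0.022, 47, -0.632, -0.462, -0.289)
 (0.028, 52, -0.587, -0.442, -0.306)
 (0.034, 50, -0.579, -0.464, -0.345)
 (0.042, 41, -0.558, -0.47, -0.354)
 (0.047, 45, -0.551, -0.445, -0.356)
 (0.0545, 39, -0.475, -0.341, -0.234)
 (0.058, 25, -0.379, -0.325, -0.129)
[0.4832, 0.1089]
 (0.022, 52, -0.637, -0.457, -0.291)
 (0.028, 49, -0.592, -0.45, -0.309)
 (0.034, 50, -0.583, -0.464, -0.348)
 (0.042, 45, -0.564, -0.451, -0.355)
 (0.047, 40, -0.55, -0.466, -0.37)
 (0.0545, 30, -0.455, -0.341, -0.242)
 (0.058, 44, -0.367, -0.244, 0.079)

[0.4818, 0.1094]
 (0.022, 53, -0.551, -0.372, -0.201)
 (0.028, 47, -0.506, -0.366, -0.226)
 (0.034, 53, -0.492, -0.359, -0.242)
 (0.042, 43, -0.474, -0.376, -0.281)
 (0.047, 40, -0.464, -0.374, -0.285)
 (0.0545, 27, -0.425, -0.348, -0.234)
 (0.058, 21, -0.37, -0.329, -0.044)
[0.4832, 0.1089]
 (0.022, 48, -0.546, -0.375, -0.202)
 (0.028, 50, -0.5, -0.361, -0.225)
 (0.034, 50, -0.498, -0.385, -0.243)
 (0.042, 39, -0.475, -0.379, -0.281)
 (0.047, 41, -0.462, -0.371, -0.284)
 (0.0545, 18, -0.414, -0.338, -0.244)
 (0.058, 36, -0.364, -0.132, 0.112)
```

```bash
python3 -c "
from h import *
plan(.4843,.1098,.20,2.77)
w=np.load('w9.npz');c=calibration('wrist');H=c['hand_eye'];P=cloud((c,H[:3,:3],H[:3,3]),w['d']);d=w['d']
m=(d>0)&(abs(P[...,0]-.005)<.012)&(abs(P[...,1])<.012)&(P[...,2]<.135)&(P[...,2]>.095);q=P[m];print(q[np.argsort(q[:,2])][-8:].round(4))
"
```

```text
now 11.95 [0.5009 0.1673 0.2601] yaw 2.8651 q6 0.599
shift [ 0.001 -0.15   0.15 ] turn [-0.001  0.     0.19 ] rows 1.7
[[ 8.300e-03 -9.000e-04  1.103e-01]
 [ 8.000e-03 -2.400e-03  1.110e-01]
 [ 8.400e-03 -2.400e-03  1.127e-01]
 [ 8.400e-03 -1.700e-03  1.128e-01]
 [ 8.300e-03 -9.000e-04  1.132e-01]
 [ 8.200e-03 -1.000e-04  1.132e-01]
 [ 8.300e-03 -1.700e-03  1.161e-01]
 [ 8.000e-03 -9.000e-04  1.171e-01]]
```

Call:
jog_arm(steps="5 0.001 -0.15 0 0 0 0.19;5 0.001 -0.15 0 0 0 0.19;5 0.001 -0.15 0 0 0 0.19;5 0.001 -0.15 0.1 0 0 0.19;5 0.001 -0.15 0.15 0 0 0.19")

```text
t: 12.45
ee_pos: [0.4841, 0.11, 0.1982]
ee_rot: [0.185, 0.983, 0.0, -0.0]
wrist_force: [0.2, -0.5, -1.0]
grip_width: 0.0131
gripper_force: 45.5
```

Call:
jog_arm(steps="5 0 0 0.04 0 0 0;5 0 0 0.07 0 0 0;5 0 0 0.09 0 0 0;5 0 0 0.103 0 0 0;5 0 0 0.103 0 0 0")

```text
t: 12.95
ee_pos: [0.4846, 0.1101, 0.1589]
ee_rot: [0.184, 0.983, 0.0, 0.0]
wrist_force: [-0.1, 0.1, -0.2]
grip_width: 0.0128
gripper_force: 45.7
```

```bash
python3 -c "
from h import *
s=read_state();print(s['wrist_force'].round(2),s['wrist_torque'].round(3))
plan(.4843,.1098,.157,2.97)"
```

```text
[-0.09  0.12 -0.21] [ 0.03   0.025 -0.005]
now 12.95 [0.4846 0.1101 0.1589] yaw 2.7709 q6 0.594
shift [ 0.    -0.001  0.005] turn [ 0.     0.001 -0.398] rows 1.3
```

Seat it down a little more before turning.

Call:
jog_arm(steps="5 0 0 0.004 0 0 0;5 0 0 0.006 0 0 0;5 0 0 0.006 0 0 0")

```text
t: 13.25
ee_pos: [0.4853, 0.1102, 0.1581]
ee_rot: [0.184, 0.983, 0.001, 0.001]
wrist_force: [-0.0, -0.3, 6.9]
grip_width: 0.0126
gripper_force: 46.5
```

Call:
jog_arm(steps="5 0 0 0 0 0 -0.15;5 0 0 0 0 0 -0.3;5 0 0.001 0 0 0 -0.4;5 0 0.001 0 0 0 -0.4")

```text
t: 13.65
ee_pos: [0.4853, 0.1104, 0.1581]
ee_rot: [0.085, 0.996, 0.0, 0.001]
wrist_force: [-0.5, 0.1, 4.9]
grip_width: 0.0129
gripper_force: 46.6
```

```bash
python3 -c "
from h import *
s=read_state();print(s['wrist_force'].round(2),s['wrist_torque'].round(3))
plan(.4843,.1098,.157,2.85)"
```

```text
[-0.5   0.09  4.94] [-0.263  0.322 -0.034]
now 13.65 [0.4853 0.1104 0.1581] yaw 2.9717 q6 0.394
shift [ 0.002 -0.002  0.003] turn [0.002 0.005 0.243] rows 0.8
```

Call:
jog_arm(steps="5 0 0 -0.004 0 0 0.13;5 0 -0.001 -0.004 0 0 0.26;5 0 -0.001 -0.05 0 0 0.26;5 0 -0.001 -0.15 0 0 0.26;5 0 -0.001 -0.25 0 0 0.26")

```text
t: 14.15
ee_pos: [0.484, 0.1099, 0.2575]
ee_rot: [0.15, 0.989, -0.0, -0.0]
wrist_force: [0.0, -0.0, 0.2]
grip_width: 0.0127
gripper_force: 45.5
```

Call:
jog_arm(steps="5 0 0.1 0 0 0 0;5 0 0.15 0 0 0 0;5 0 0.15 0 0 0 0;5 0 0.15 0 0 0 0")

```text
t: 14.55
ee_pos: [0.5022, 0.1674, 0.2564]
ee_rot: [0.149, 0.989, -0.0, -0.0]
wrist_force: [-0.3, -0.1, -0.4]
grip_width: 0.0127
gripper_force: 45.6
```

```bash
python3 look.py w10;python3 ang.py w10
```

```text
14.55 [0.50215274 0.16736738 0.25637266] [-0.3 -0.1 -0.4] [[211.78537498 164.75351242]] [[214.31496079 213.77034337]]
hub ((482.965087890625, 109.06912994384766), 13.361311912536621)
crop 158 144
0.02 52 [-0.578 -0.376 -0.152] -0.357 0.0413
0.026 54 [-0.523 -0.359 -0.188] -0.361 0.0411
0.032 51 [-0.498 -0.37  -0.25 ] -0.361 0.0412
0.038 49 [-0.476 -0.367 -0.259] -0.292 0.0414
0.044 49 [-0.462 -0.368 -0.273] -0.313 0.0413
0.05 50 [-0.918 -0.363 -0.228] -0.58 0.0413
0.056 36 [-0.384 -0.319 -0.255] -0.318 0.0412
0.062 55 [-0.366 -0.321 -0.279] -0.321 0.0461
[0.4818, 0.1094]
 (0.022, 48, -0.547, -0.377, -0.208)
 (0.028, 51, -0.507, -0.37, -0.233)
 (0.034, 48, -0.484, -0.369, -0.254)
 (0.042, 42, -0.486, -0.388, -0.27)
 (0.047, 45, -0.459, -0.364, -0.277)
 (0.0545, 32, -0.434, -0.324, -0.23)
 (0.058, 25, -0.363, -0.31, -0.024)
[0.4832, 0.1089]
 (0.022, 50, -0.551, -0.375, -0.206)
 (0.028, 49, -0.509, -0.372, -0.232)
 (0.034, 46, -0.487, -0.369, -0.253)
 (0.042, 46, -0.484, -0.366, -0.27)
 (0.047, 40, -0.461, -0.385, -0.278)
 (0.0545, 27, -0.421, -0.325, -0.229)
 (0.058, 41, -0.362, -0.289, 0.104)
```

```bash
python3 -c "
from h import *
plan(.4846,.1100,.20,2.84);plan(.4846,.1100,.1575,2.84)"
```

```text
now 14.6 [0.502  0.1669 0.2564] yaw 2.8409 q6 0.622
shift [-0.001 -0.149  0.141] turn [-0.001 -0.     0.002] rows 1.6
now 14.6 [0.502  0.1669 0.2564] yaw 2.8409 q6 0.622
shift [-0.001 -0.149  0.247] turn [-0.001 -0.     0.002] rows 2.3
```

Call:
jog_arm(steps="5 -0.001 -0.149 0 0 0 0;5 -0.001 -0.149 0 0 0 0;5 -0.001 -0.149 0 0 0 0;5 -0.001 -0.149 0.1 0 0 0;5 -0.001 -0.149 0.141 0 0 0")

```text
t: 15.1
ee_pos: [0.4844, 0.1101, 0.1978]
ee_rot: [0.15, 0.989, -0.0, -0.001]
wrist_force: [0.4, 0.1, -0.7]
grip_width: 0.0133
gripper_force: 45.5
```

Call:
jog_arm(steps="5 0 0 0.04 0 0 0;5 0 0 0.07 0 0 0;5 0 0 0.09 0 0 0;5 0 0 0.103 0 0 0;5 0 0 0.106 0 0 0")

```text
t: 15.6
ee_pos: [0.4854, 0.1104, 0.1582]
ee_rot: [0.15, 0.989, 0.0, 0.001]
wrist_force: [-0.4, -0.6, 4.9]
grip_width: 0.0129
gripper_force: 46.3
```

Call:
jog_arm(steps="5 0 0 0.002 0 0 0;5 0 0 0.002 0 0 0")

```text
t: 15.8
ee_pos: [0.4856, 0.1104, 0.1582]
ee_rot: [0.15, 0.989, 0.0, 0.001]
wrist_force: [-0.4, -0.5, 3.9]
grip_width: 0.0131
gripper_force: 46.3
```

```bash
python3 -c "
from h import *
s=read_state();print(s['wrist_force'].round(2),s['wrist_torque'].round(3))
plan(.4846,.1100,.157,3.03)"
```

```text
[-0.42 -0.54  3.91] [-0.062  0.397  0.036]
now 15.8 [0.4856 0.1104 0.1582] yaw 2.8408 q6 0.524
shift [ 0.002 -0.002  0.003] turn [ 0.002  0.004 -0.378] rows 1.3
```

Seated (about 4 N). Turn to 3.03, then back off, lift and look.

Call:
jog_arm(steps="5 0 0 0 0 0 -0.15;5 0 0 0 0 0 -0.3;5 0 0 0 0 0 -0.38;5 0 0 0 0 0 -0.38")

```text
t: 16.2
ee_pos: [0.4855, 0.1104, 0.1581]
ee_rot: [0.055, 0.998, 0.0, 0.001]
wrist_force: [-2.1, -1.1, 6.1]
grip_width: 0.013
gripper_force: 46.4
```

Call:
jog_arm(steps="5 0 0 -0.004 0 0 0.15;5 0 0 -0.004 0 0 0.34;5 0 0 -0.05 0 0 0.34;5 0 0 -0.15 0 0 0.34;5 0 0 -0.25 0 0 0.34")

```text
t: 16.7
ee_pos: [0.4845, 0.1102, 0.2576]
ee_rot: [0.14, 0.99, -0.0, -0.001]
wrist_force: [0.8, 1.3, -0.0]
grip_width: 0.013
gripper_force: 45.5
```

Call:
jog_arm(steps="5 0 0.1 0 0 0 0;5 0 0.15 0 0 0 0;5 0 0.15 0 0 0 0;5 0 0.15 0 0 0 0")

```text
t: 17.1
ee_pos: [0.5015, 0.168, 0.2566]
ee_rot: [0.14, 0.99, -0.0, -0.0]
wrist_force: [-0.3, -0.8, -0.2]
grip_width: 0.0128
gripper_force: 45.6
```

```bash
python3 look.py w11;python3 ang.py w11
```

```text
17.1 [0.50150176 0.16798523 0.2566038 ] [-0.3 -0.8 -0.2] [[211.45408162 164.36469046]] [[212.9847128  213.35841839]]
hub ((482.9486389160156, 109.16053771972656), 13.402632713317871)
crop 157 144
0.02 57 [-0.549 -0.344 -0.114] -0.341 0.0414
0.026 54 [-0.497 -0.312 -0.166] -0.33 0.0413
0.032 55 [-0.469 -0.345 -0.193] -0.328 0.0411
0.038 48 [-0.449 -0.333 -0.215] -0.328 0.0412
0.044 55 [-0.437 -0.317 -0.069] -0.604 0.0411
0.05 55 [-0.419 -0.324 -0.226] -0.324 0.0413
0.056 26 [-0.359 -0.322 -0.284] -0.323 0.0414
0.062 51 [-0.36  -0.321 -0.28 ] -0.322 0.0462
[0.4818, 0.1094]
 (0.022, 52, -0.511, -0.343, -0.173)
 (0.028, 47, -0.481, -0.342, -0.205)
 (0.034, 52, -0.454, -0.34, -0.224)
 (0.042, 42, -0.435, -0.339, -0.242)
 (0.047, 39, -0.435, -0.338, -0.25)
 (0.0545, 26, -0.414, -0.338, -0.224)
 (0.058, 23, -0.374, -0.319, -0.03)
[0.4832, 0.1089]
 (0.022, 49, -0.515, -0.343, -0.168)
 (0.028, 51, -0.477, -0.34, -0.203)
 (0.034, 48, -0.456, -0.34, -0.225)
 (0.042, 38, -0.436, -0.338, -0.24)
 (0.047, 46, -0.443, -0.338, -0.249)
 (0.0545, 21, -0.415, -0.318, -0.236)
 (0.058, 36, -0.366, -0.095, 0.118)
```

```bash
python3 - <<'E'
from h import *
for n in('w8','w9','w10','w11'):
    w=np.load(n+'.npz');s=dict(ee_pos=w['p'],ee_rot=w['q']);C=cam('wrist',s);im=w['im'];d=w['d']
    P=cloud(C,d);hub=np.array([.483,.1091]);r=P[...,:2]-hub;R=np.hypot(r[...,0],r[...,1]);a=np.arctan2(r[...,1],r[...,0])
    sat=im.max(2).astype(int)-im.min(2);br=im.mean(2)
    v,u=np.mgrid[:420,:560];X=onplane(C,np.c_[u.ravel(),v.ravel()],.0415).reshape(420,560,3)[...,:2]-hub
    Rp=np.hypot(X[...,0],X[...,1]);ap=np.arctan2(X[...,1],X[...,0])
    m=(d>0)&(abs(a+.34)<.25)&(P[...,2]>.037)&(sat<14)&(br>120)
    wi=m&(Rp>.022)&(Rp<.050);c1=m&(Rp>.0565)&(Rp<.0615);c2=m&(R>.064)&(R<.07)
    def line(M):
        x,y=(X[M]).mean(0);return np.arctan2(y,x).round(3)
    g=lambda M:(np.mean([ap[M].min(),ap[M].max()]).round(3),ap[M].mean().round(3),ap[M].min().round(3),ap[M].max().round(3),int(M.sum()))
    print(n,'wiper',line(wi),'clip',g(c1),'tab',a[c2].mean().round(3),c2.sum())
    b=(br[c1].mean(),br[wi].mean());print(b)
E
```

```text
w8 wiper -0.453 clip (np.float64(-0.325), np.float64(-0.326), np.float64(-0.364), np.float64(-0.287), 20) tab -0.316 22
(np.float64(172.93333333333334), np.float64(148.78193146417442))
w9 wiper -0.375 clip (np.float64(-0.323), np.float64(-0.325), np.float64(-0.369), np.float64(-0.277), 24) tab -0.323 24
(np.float64(171.70833333333334), np.float64(149.24065769805682))
w10 wiper -0.374 clip (np.float64(-0.327), np.float64(-0.328), np.float64(-0.365), np.float64(-0.29), 20) tab -0.322 24
(np.float64(171.36666666666665), np.float64(149.4728340675477))
w11 wiper -0.343 clip (np.float64(-0.32), np.float64(-0.321), np.float64(-0.358), np.float64(-0.282), 25) tab -0.314 22
(np.float64(173.61333333333332), np.float64(148.95994277539342))
```

```bash
python3 -c "
from h import *
plan(.4846,.1100,.198,3.05)"
```

```text
now 17.15 [0.5013 0.1676 0.2566] yaw 2.8606 q6 0.604
shift [ 0.    -0.15   0.147] turn [-0.001 -0.001 -0.379] rows 1.7
```

Call:
jog_arm(steps="5 0 -0.15 0 0 0 0;5 0 -0.15 0 0 0 0;5 0 -0.15 0 0 0 0;5 0 -0.15 0.1 0 0 0;5 0 -0.15 0.145 0 0 0")

```text
t: 17.65
ee_pos: [0.4845, 0.1102, 0.1968]
ee_rot: [0.14, 0.99, 0.0, -0.001]
wrist_force: [-0.0, 0.2, -0.5]
grip_width: 0.0126
gripper_force: 45.5
```

Call:
jog_arm(steps="5 0 0 0.04 0 0 0;5 0 0 0.07 0 0 0;5 0 0 0.09 0 0 0;5 0 0 0.101 0 0 0;5 0 0 0.104 0 0 0")

```text
t: 18.15
ee_pos: [0.4856, 0.1105, 0.1581]
ee_rot: [0.14, 0.99, 0.0, 0.001]
wrist_force: [-1.5, 0.1, 7.1]
grip_width: 0.013
gripper_force: 46.6
```

Call:
jog_arm(steps="5 0 0 0.002 0 0 0;5 0 0 0.002 0 0 0")

```text
t: 18.35
ee_pos: [0.4857, 0.1105, 0.1581]
ee_rot: [0.14, 0.99, 0.001, 0.001]
wrist_force: [-2.1, -0.4, 5.4]
grip_width: 0.0133
gripper_force: 46.5
```

Call:
jog_arm(steps="5 0 0 0 0 0 -0.15;5 0 0 0 0 0 -0.3;5 0 0 0 0 0 -0.38;5 0 0 0 0 0 -0.38")

```text
t: 18.75
ee_pos: [0.4857, 0.1104, 0.1581]
ee_rot: [0.045, 0.999, 0.0, 0.001]
wrist_force: [-1.9, -1.1, 6.1]
grip_width: 0.0131
gripper_force: 46.5
```

Call:
jog_arm(steps="5 0 0 -0.004 0 0 0.15;5 0 0 -0.004 0 0 0.34;5 0 0 -0.05 0 0 0.34;5 0 0 -0.15 0 0 0.34;5 0 0 -0.25 0 0 0.34")

```text
t: 19.25
ee_pos: [0.4847, 0.1103, 0.2577]
ee_rot: [0.13, 0.992, -0.0, -0.0]
wrist_force: [1.0, 0.2, 0.1]
grip_width: 0.0128
gripper_force: 45.5
```

Call:
jog_arm(steps="5 0 0.1 0 0 0 0;5 0 0.15 0 0 0 0;5 0 0.15 0 0 0 0;5 0 0.15 0 0 0 0")

```text
t: 19.65
ee_pos: [0.5004, 0.1684, 0.2565]
ee_rot: [0.13, 0.992, -0.0, 0.0]
wrist_force: [-0.4, 0.2, -0.6]
grip_width: 0.0126
gripper_force: 45.6
```

```bash
python3 look.py w12;python3 ang.py w12; python3 -c "
from h import *
plan(.5,.36,.262,2.915)"
```

```text
19.65 [0.50043987 0.16836211 0.25653577] [-0.4  0.2 -0.6] [[211.3372806  164.16942816]] [[211.8081567  213.11838531]]
hub ((482.7735290527344, 108.80401611328125), 13.481647491455078)
crop 156 143
0.02 58 [-0.503 -0.288 -0.081] -0.297 0.0413
0.026 53 [-0.46  -0.304 -0.124] -0.288 0.0412
0.032 52 [-0.432 -0.309 -0.161] -0.296 0.0413
0.038 50 [-0.417 -0.309 -0.204] -0.313 0.0413
0.044 47 [-0.404 -0.313 -0.219] -0.576 0.0413
0.05 47 [-0.407 -0.312 -0.221] -0.319 0.0415
0.056 36 [-0.39  -0.313 -0.238] -0.312 0.041
0.062 55 [-0.363 -0.315 -0.275] -0.319 0.046
[0.4818, 0.1094]
 (0.022, 52, -0.493, -0.319, -0.15)
 (0.028, 48, -0.456, -0.318, -0.182)
 (0.034, 48, -0.431, -0.317, -0.201)
 (0.042, 43, -0.412, -0.316, -0.22)
 (0.047, 40, -0.405, -0.316, -0.228)
 (0.0545, 31, -0.407, -0.315, -0.224)
 (0.058, 29, -0.369, -0.315, 0.016)
[0.4832, 0.1089]
 (0.022, 53, -0.486, -0.317, -0.145)
 (0.028, 46, -0.457, -0.316, -0.179)
 (0.034, 53, -0.431, -0.316, -0.199)
 (0.042, 40, -0.412, -0.315, -0.218)
 (0.047, 40, -0.403, -0.315, -0.228)
 (0.0545, 19, -0.399, -0.334, -0.232)
 (0.058, 39, -0.368, -0.078, 0.118)
now 19.7 [0.5003 0.1679 0.2566] yaw 2.8809 q6 0.585
shift [ 0.125  0.464 -0.014] turn [-0.001  0.    -0.068] rows 3.8
```

```bash
python3 -c "
from h import *
plan(.5086,.3785,.262,2.90)"
```

```text
now 19.7 [0.5003 0.1679 0.2566] yaw 2.8809 q6 0.585
shift [ 0.116  0.514 -0.014] turn [-0.001  0.    -0.038] rows 4.2
```

Call:
jog_arm(steps="5 0.03 0.12 -0.014 0 0 -0.038;5 0.06 0.25 -0.014 0 0 -0.038;5 0.09 0.38 -0.014 0 0 -0.038;5 0.116 0.48 -0.014 0 0 -0.038;5 0.116 0.514 -0.014 0 0 -0.038")

```text
t: 20.2
ee_pos: [0.508, 0.3819, 0.261]
ee_rot: [0.119, 0.993, 0.0, -0.001]
wrist_force: [0.3, -0.5, -0.1]
grip_width: 0.0131
gripper_force: 45.6
```

Call:
jog_arm(steps="5 0 0 0 0 0 0;5 0 0 0 0 0 0")

```text
t: 20.4
ee_pos: [0.5086, 0.3778, 0.2619]
ee_rot: [0.121, 0.993, -0.0, -0.0]
wrist_force: [-0.3, -0.6, -0.9]
grip_width: 0.0129
gripper_force: 45.5
```

```bash
python3 - <<'E'
from h import *
s=read_state();im,d=read_camera('wrist');np.savez('w13.npz',im=im,d=d,p=s['ee_pos'],q=s['ee_rot']);C=cam('wrist',s);P=cloud(C,d)
A=Ro.from_quat(s['ee_rot']).as_matrix();L=(P-s['ee_pos'])@A
ok=(d>0)&(abs(L[...,0])<.025)&(abs(L[...,1])<.02)
for a in (-.01,0,.01,.04,.06,.08,.1,.11):
    q=L[ok&(L[...,2]>=a)&(L[...,2]<a+.01)]
    if len(q)>3: print(a,len(q),'xmax',np.percentile(q[:,0],97).round(4),'y',((q[:,1].max()+q[:,1].min())/2).round(4),q[:,2].max().round(4))
S=(abs(P[...,2]-.109)<.004)&(d>0)&(np.linalg.norm(P[...,:2]-[.52,.414],axis=-1)<.1);q=P[S];rc=cv2.minAreaRect((q[:,:2]*1000).astype(np.float32));print(S.sum(),np.median(q[:,2]),rc)
th=np.deg2rad(rc[2] if rc[1][0]>rc[1][1] else rc[2]+90);y=np.array([np.cos(th),np.sin(th)]);x=np.array([y[1],-y[0]]);o=np.array(rc[0])-6.5*x
print('rackyaw',th-np.pi/2,'slot',o-4*x-40*y)
# slot walls: shelf points in rack coords near y=-40
r=(P[S][:,:2]*1000-o);rx,ry=r@x,r@y
for a in range(-30,4,4):
    m=(rx>a)&(rx<a+4);l=ry[m&(ry<-40)&(ry>-65)];h=ry[m&(ry>-40)&(ry<-10)]
    if len(l) and len(h): print(a,l.max().round(1),h.min().round(1))
plan(.5086,.3785,.14,2.90)
E
```

```text
-0.01 266 xmax 0.0133 y -0.0 -0.0
0 225 xmax 0.0134 y -0.0 0.0099
0.01 734 xmax 0.0138 y -0.0003 0.02
0.04 37 xmax 0.0063 y -0.0007 0.0499
0.06 72 xmax 0.0062 y -0.0008 0.07
0.08 61 xmax 0.0064 y -0.0009 0.0898
0.1 53 xmax 0.0084 y -0.0013 0.1098
0.11 8 xmax 0.0086 y -0.0013 0.1166
9570 0.10883812033210999 ((526.6392822265625, 414.3345947265625), (140.28662109375, 73.3835220336914), 77.0292739868164)
rackyaw -0.22638187530413112 slot [507.42906337 377.7119584 ]
-30 -48.0 -31.9
-26 -48.1 -31.9
-22 -47.5 -32.0
-18 -47.5 -32.0
-14 -47.6 -32.1
-10 -47.6 -32.1
-6 -47.7 -32.1
-2 -47.9 -32.2
2 -43.6 -39.2
now 20.45 [0.5087 0.3774 0.2623] yaw 2.8985 q6 0.882
shift [0.001 0.003 0.306] turn [-0.001  0.    -0.003] rows 2.4
```

Call:
jog_arm(steps="5 0 0.002 0 0 0 0;5 0 0.002 0.08 0 0 0;5 0 0.002 0.16 0 0 0;5 0 0.002 0.24 0 0 0;5 0 0.002 0.3 0 0 0")

```text
t: 20.95
ee_pos: [0.5086, 0.3779, 0.141]
ee_rot: [0.121, 0.993, -0.0, -0.0]
wrist_force: [0.7, -1.1, 0.3]
grip_width: 0.0129
gripper_force: 51.0
```

Call:
jog_arm(steps="5 0 0 0.01 0 0 0;5 0 0 0.02 0 0 0;5 0 0 0.025 0 0 0;5 0 0 0.025 0 0 0")

```text
t: 21.35
ee_pos: [0.5094, 0.3798, 0.1333]
ee_rot: [0.121, 0.993, 0.001, 0.001]
wrist_force: [-0.5, 0.2, -1.0]
grip_width: 0.0127
gripper_force: 51.1
```

Call:
jog_arm(steps="5 0 -0.002 0.003 0 0 0;5 0 -0.002 0.006 0 0 0;5 0 -0.002 0.006 0 0 0")

```text
t: 21.65
ee_pos: [0.5086, 0.3789, 0.1298]
ee_rot: [0.121, 0.993, 0.0, 0.0]
wrist_force: [0.5, -0.2, -0.4]
grip_width: 0.0127
gripper_force: 51.1
```

Call:
jog_arm(steps="5 0 0 0.003 0 0 0;5 0 0 0.004 0 0 0;5 0 0 0.004 0 0 0")

```text
t: 21.95
ee_pos: [0.5087, 0.3789, 0.1282]
ee_rot: [0.121, 0.993, 0.0, 0.0]
wrist_force: [-0.5, 0.2, 1.0]
grip_width: 0.0124
gripper_force: 51.3
```

Call:
jog_arm(steps="5 0 0 0.002 0 0 0;5 0 0 0.003 0 0 0;5 0 0 0.003 0 0 0")

```text
t: 22.25
ee_pos: [0.5087, 0.3789, 0.1281]
ee_rot: [0.121, 0.993, 0.0, 0.0]
wrist_force: [-1.3, -1.6, 6.5]
grip_width: 0.0129
gripper_force: 52.0
```

```bash
python3 - <<'E'
from h import *
F=[]
for i in range(3):
    s=read_state();im,d=read_camera('wrist');F.append(s['wrist_force'])
print(np.mean(F,0).round(2),s['ee_pos']);C=cam('wrist',s);P=cloud(C,d);A=Ro.from_quat(s['ee_rot']).as_matrix();L=(P-s['ee_pos'])@A
m=(d>0)&(L[...,0]>.006)&(L[...,0]<.02)&(abs(L[...,1])<.014)&(L[...,2]>.005)&(L[...,2]<.03)
print(np.histogram(P[m][:,2],np.arange(.095,.13,.002)))
E
```

```text
[-1.64 -1.42  7.05] [0.50871909 0.37892359 0.12806526]
(array([  0,   0,   0,   0,   0,   1, 290, 246,  88, 257,  21,  40,  40,
        27,   1,   0,   0]), array([0.095, 0.097, 0.099, 0.101, 0.103, 0.105, 0.107, 0.109, 0.111,
       0.113, 0.115, 0.117, 0.119, 0.121, 0.123, 0.125, 0.127, 0.129]))
```

Call:
jog_arm(steps="5 0 0 -0.002 0 0 0;20 0 0 -0.002 0 0 0;35 0 0 -0.002 0 0 0;50 0 0 -0.002 0 0 0;60 0 0 -0.002 0 0 0")

```text
t: 22.9
ee_pos: [0.5086, 0.3788, 0.1273]
ee_rot: [0.121, 0.993, -0.0, -0.0]
wrist_force: [0.1, 0.8, -0.2]
grip_width: 0.0599
gripper_force: 0.0
```

Call:
jog_arm(steps="60 0 0 -0.002 0 0 0;60 0 0 -0.1 0 0 0;60 0 0 -0.2 0 0 0;60 0 0 -0.3 0 0 0;60 0 0 -0.4 0 0 0")

```text
t: 23.4
ee_pos: [0.5083, 0.3787, 0.2893]
ee_rot: [0.121, 0.993, 0.0, 0.0]
wrist_force: [0.1, 0.6, 0.5]
grip_width: 0.0603
gripper_force: 0.0
```

```bash
python3 - <<'E'
from h import *
s=read_state();print(s['t'],s['ee_pos'],s['grip_width'])
im,d=read_camera('wrist');C=cam('wrist',s);P=cloud(C,d)
near=np.linalg.norm(P[...,:2]-[.5074,.3777],axis=-1)<.03
M=near&(P[...,2]>.160)&(P[...,2]<.18)&(d>0);q=P[M];print(M.sum(),q.mean(0),cv2.minAreaRect((q[:,:2]*1000).astype(np.float32)))
M=near&(P[...,2]>.1125)&(P[...,2]<.119)&(d>0);q=P[M];print('flange',M.sum(),q.mean(0) if len(q) else '',cv2.minEnclosingCircle((q[:,:2]*1000).astype(np.float32)))
E
```

```text
23.4 [0.50833413 0.37865648 0.28934999] 0.060318827111031134
531 [0.50576809 0.37945629 0.16807662] ((506.5982360839844, 379.3436584472656), (13.63123893737793, 23.41469383239746), 75.83612823486328)
flange 204 [0.50438174 0.37943497 0.11398426] ((507.09783935546875, 378.94354248046875), 13.314780235290527)
```

```bash
python3 -c "
from bench import *
print(finish_job())"
```

```text
the job is handed in; nothing more can be done
None
```

The job is handed in. The wiper points at the clip, about -0.316 rad against -0.32 by the last camera measurement. The tool hangs upright in the wide slot, clear of the gripper. It took 23 s of the 61 s, and the orange look-alike tool fell over beside the rack early on, with no contact from the arm that I could see.

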